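# Shut and lock the dust box of a stone-polishing bench

### The job

The dust box on the polishing bench has been left open: push its loose sliding cover along the track until it is fully home against the far stop, without lifting it. Then set a fingertip in the slot of the red quarter-turn fastener and turn it clockwise (seen from above) as far as it goes, so that its brass tongue locks behind the cover. Leave the jar, the stone block and the cup where they stand, and take the hand clear.

Things in the scene. Friction and masses are not known exactly. Their poses are not given: they have to be found in the camera images.
- dust_box: grey fixed box 300 (x) x 280 (y) x 60 mm; origin under its centre, on the bench; x runs along the cover's track to the far stop. In its frame, mm: deck (top) at z 60; two rails 8 high along x at y -16 and 126; stop bar 26 high, near face at x 130; track centre line y 55; filter opening x 15..118, y 8..102
- cover_near (a point): centre of the plain upright near face of the loose aluminium cover (130 x 130 x 26 mm, about 0.6 kg, lying flat on the deck between the rails, 1.5 mm play a side), 13 mm above the deck; x points along the track to the stop. Home: x 0, y 55, z 73 mm in the dust box's frame; starts 65 to 100 mm short of that. Push the face along +x with 3 to 10 N
- fastener_slot (a point): on the upright axis of the red fastener, level with its rim; at x -10, y -62, z 106 mm in the dust box's frame; turns with it, x along the slot. Red disc, 100 mm across; one slot straight across its middle, 38 wide, 84 long (ends closed), 18 deep, flat floor. Under it a brass tongue 16 wide, level with the cover, reaches 72 mm from the axis towards this point's -x
- fastener (a joint): turn of the fastener, rad, growing clockwise from above: 0 = open, slot along the dust box's x, tongue to its -x; 1.571 = locked, at its end stop, slot along y, tongue to +y, 2 mm behind the homed cover's near face. Starts at 0 to 0.25, stays where left, takes about 0.12 N m. The tongue cannot pass a cover left well open
- grit_jar_mid (a point): half-way up a small jar of polishing grit, 54 mm in diameter, 85 mm high, standing on the bench beside the box; leave alone
- stone_block_mid (a point): centre of a reddish stone block 60 x 40 x 30 mm on the bench beside the box; leave alone
- parts_cup_mid (a point): half-way up a white cup, 70 mm in diameter, 60 mm high, standing on the bench beside the box; leave alone

How it is judged:
On the way, in this order (a step that is already met when the one before it is completed fails the run):
1. the cover is fully home against the far stop (x of cover_near in the frame of dust_box above -0.006 m), for 0.1 s.
2. the fastener is turned to locked (value of joint fastener above 1.47 rad), for 0.2 s.
At the end, for the whole second after the job is handed in: the cover lies flat on the deck within 6 mm of the far stop and at rest, and the fastener is turned to within 0.1 rad of its end stop (1.571 rad) (x of cover_near in the frame of dust_box above -0.006 m and z of cover_near in the frame of dust_box between 0.069 and 0.077 m and value of joint fastener above 1.47 rad and linear speed of cover below 0.01 m/s); the robot touches nothing.
It fails at once if the cover is lifted more than 8 mm off the deck (z of cover_near in the frame of dust_box above 0.081 m).
It fails at once if the jar is moved more than 20 mm (distance of grit_jar_mid from where it was at the start of the episode above 0.02 m).
It fails at once if the stone block is moved more than 20 mm (distance of stone_block_mid from where it was at the start of the episode above 0.02 m).
It fails at once if the cup is moved more than 20 mm (distance of parts_cup_mid from where it was at the start of the episode above 0.02 m).
It also fails if it takes over 48 s, if anything falls off the work surface, if the arm or the gripper's body presses on something with over 40 N, if the wrist force passes 120 N, or if a joint passes its speed limit or range.

### The arm

A 7-joint arm with a two-finger parallel gripper is mounted at the origin on the work surface. World frame = base frame: x ahead of the robot, y to its left, z up, the work surface at z = 0. Lengths are in m, angles in rad, forces in N, time in s.
With the tool pointing down it reaches from about 0.425 to 0.875 m from the base axis. Payload 4.7 kg.
Tool frame: the origin (TCP) lies where the fingers leave the gripper's body, on its centre line; the fingertips stand 70 mm ahead of it and the grasp point (between the pads) lies 51 mm ahead of it; z points along the fingers, y is the line along which they close (so a half turn about z gives the same grasp; the last joint's range is limited). The gripper opens to 87 mm and grips with 3 to 60 N. Pads are 19 mm wide; open, the fingers measure 117 mm over their backs; the gripper's body (75 mm by 190 mm) begins 51 mm behind the grasp point.
Start: joints at [1.137, 0.321, -0.07, 1.45, 0.023, 1.371, -0.057], TCP at [0.281, -0.586, 0.292] pointing down, gripper open.
Joint ranges: [-2.86, 2.86], [-0.3, 2.09], [-1.38, 1.24], [0.06, 2.45], [-1.56, 4.7], [0.09, 2.05], [-2.69, 2.69]. Speed limits (rad/s): [2.57, 2.57, 3.14, 3.14, 3.14, 3.14, 3.14].

### API

Orientations are given as a rotation vector (axis times angle).
In Python, from bench import get_state, get_image, get_calibration, close_job gives the robot as it stands.
- The arm moves only by the tool send_rows, never from a script. Its argument "rows" is a list of rows, each an object of numbers: "hand": the finger opening in mm, from 0 to 87; "x", "y", "z": the shift along the world's x, y, z in mm; "roll": the turn about the world's z in degrees. A call has 1 to 10 rows; each row shifts and turns the commanded pose from where the row before left it; what a row does not reach is not made up. A row lasts 1/10 s, in which the tool goes at most 50 mm and 8.59 degrees, less where a joint would pass 70% of its speed; a pose out of reach is approached as far as the arm can. A call is refused whole if a number of a shift passes 50 or a number of a turn 8.59, either way. A call with a gripper value outside its range is refused whole. The fingers move at their own pace and stop on an object; "force" is the grip in N (left out, the last holds). Time passes only in rows, so rows that do not move let the fingers close. It gives the time, the measured TCP pose, the force, the opening and the grip force at its end, in the units of the state.
- get_state(): the state, without advancing time (a new reading comes with each control period).
- get_image(name): name is "scene" or "top" or "wrist"; returns the picture (384x512x3 uint8, blue, green, red); there is no depth.
- get_calibration(name): a dict with "mtx" (3x3 intrinsics, pixels), "D" ([k1, k2, p1, p2, k3] as OpenCV has them; the pictures are not rectified), "world_from_camera" (4x4, takes a point from camera to world coordinates). Camera axes: x right, y down, z forward; pixel columns grow to the right and rows downward; lengths in m; the calibration is good to about 2 mm. A picture is of the moment at which its call begins: read the wrist's pose just before it. get_calibration takes no time and is no camera call; for the wrist camera it gives the pose at the moment of the call.
- close_job(): hands the job in; it is judged then, once.
The state is a dict: "time": time; "joint_positions": joint angles; "qd": joint speeds; "joint_torque": joint torques, N m; "position": TCP position; "tool_rot": TCP orientation; "ft_force": force on the tool from outside, world axes, zero at the start; "torque": the same for the moment, N m; "grip_width": opening from 0.0 (shut) to 1.0 (fully open); "grip_force": force on a finger pad.
Only numpy, scipy, OpenCV 4.12 (cv2) and the standard library are available. Lean on these libraries where they do the work, as an engineer would, in place of code of your own. Each camera call takes 0.05 s, during which the arm holds its last target. There are 200 camera calls.

## Working session

There is one attempt and no reset: what is moved stays moved. The work goes in short steps, Python scripts to look and compute and a tool call to move; the robot and the scene stay as the last step left them, time stands still between calls to the robot, and variables do not carry over. Pictures are saved under pics/ and viewed, at most 10 in all, crops included, and the job is handed in when it is done.

Besides the shell and the picture viewer there is one more tool, called by a JSON object that holds its "name" and its "arguments", one argument or row to a line. send_rows: Moves the arm, as the interface text tells. Its arguments: {"type":"object","properties":{"rows":{"type":"array","items":{"type":"object","properties":{"hand":{"type":"number"},"x":{"type":"number"},"y":{"type":"number"},"z":{"type":"number"},"roll":{"type":"number"}}}},"force":{"type":"number"}},"required":["rows"]}

```bash
mkdir -p pics; python3 - <<'E'
from bench import *
import cv2,numpy as np
s=get_state();print(s['time'],s['position'],s['tool_rot'],s['grip_width'])
for n in("scene","top"):
    cv2.imwrite(f"pics/{n}0.png",get_image(n));c=get_calibration(n);print(n,c['mtx'],c['D'],c['world_from_camera'])
E
```

```text
0.0 [ 0.28123651 -0.58552621  0.29114425] [-3.06132570e+00 -6.97214584e-01  8.37385185e-04] 1.0011070472767631
scene [[422.83514294   0.         252.178653  ]
 [  0.         422.83514294 195.36740699]
 [  0.           0.           1.        ]] [-0.06530262  0.          0.          0.          0.        ] [[-0.68858249  0.59726973 -0.41124569  1.06021167]
 [ 0.72512187  0.56145399 -0.39870752  0.43152353]
 [-0.0072404  -0.57274627 -0.81970073  0.9595815 ]
 [ 0.          0.          0.          1.        ]]
top [[403.64161274   0.         262.0551158 ]
 [  0.         403.64161274 184.02808875]
 [  0.           0.           1.        ]] [-0.06739896  0.          0.          0.          0.        ] [[-4.88209793e-02 -9.75952297e-01  2.12446761e-01  4.15537168e-01]
 [-9.98807110e-01  4.79022742e-02 -9.47252268e-03  3.16133172e-02]
 [-9.31952747e-04 -2.12655794e-01 -9.77126729e-01  1.10875735e+00]
 [ 0.00000000e+00  0.00000000e+00  0.00000000e+00  1.00000000e+00]]
```

View pics/top0.png

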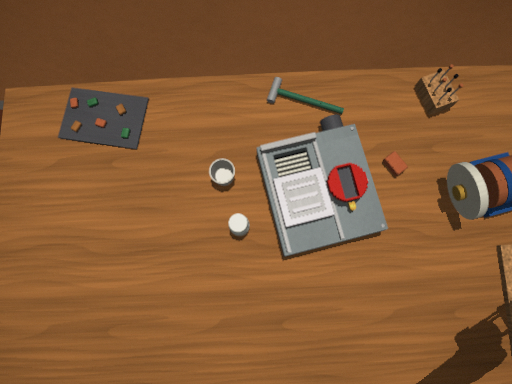

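View pics/scene0.png

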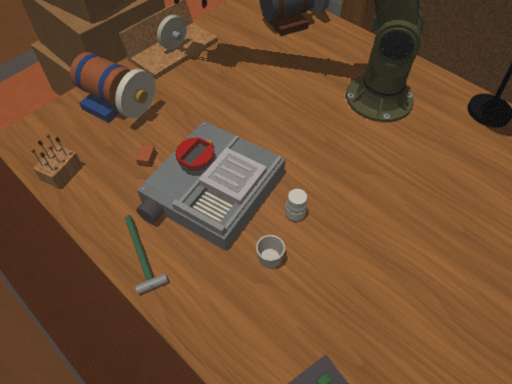

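The top view shows the box with its track running up the image and slightly left: stop near (290,140), cover near (303,196), red disc at (348,183). In the scene view the cup is at (271,252), the jar at (296,205) and the stone at (147,155).

```bash
cat > h.py <<'E'
from bench import *
import cv2,numpy as np
def ray(n,px,z,c=None):
    c=c or get_calibration(n);T=np.array(c['world_from_camera'])
    u=cv2.undistortPoints(np.array(px,float).reshape(-1,1,2),np.array(c['mtx']),np.array(c['D'])).reshape(-1,2)
    d=np.c_[u,np.ones(len(u))]@T[:3,:3].T;o=T[:3,3]
    return (o+d*((z-o[2])/d[:,2:]))[:,:2]
def red(im):
    h=cv2.cvtColor(im,cv2.COLOR_BGR2HSV)
    return (((h[...,0]<6)|(h[...,0]>174))&(h[...,1]>190)&(h[...,2]>90)).astype(np.uint8)
def big(m):
    return max(cv2.findContours(m,cv2.RETR_EXTERNAL,cv2.CHAIN_APPROX_NONE)[0],key=cv2.contourArea)
E
python3 - <<'E'
from h import *
for n in("top","scene"):
    im=cv2.imread(f"pics/{n}0.png");m=red(im)
    roi=np.zeros_like(m)
    if n=="top": roi[150:215,320:378]=1
    else: roi[130:180,168:222]=1
    c=big(m*roi);e=cv2.fitEllipse(cv2.convexHull(c));print(n,e)
    p=ray(n,cv2.convexHull(c).reshape(-1,2),0.106);print('disc',cv2.minEnclosingCircle((p*1000).astype(np.float32)))
    print('ellipse ctr',ray(n,[e[0]],.106))
    h=cv2.cvtColor(im,cv2.COLOR_BGR2HSV);w=((h[...,1]<45)&(h[...,2]>150)).astype(np.uint8)
    r=np.zeros_like(w)
    if n=="top": r[160:235,262:335]=1
    else: r[140:215,195:275]=1
    w=cv2.morphologyEx(w*r,cv2.MORPH_CLOSE,np.ones((7,7)))
    q=ray(n,big(w).reshape(-1,2),.086)*1000
    R=cv2.minAreaRect(q.astype(np.float32));print('cover',R,cv2.boxPoints(R).round())
a=cv2.imread("pics/top0.png")[105:270,210:420];cv2.imwrite("pics/c1.png",cv2.resize(a,None,fx=3.6,fy=3.6,interpolation=cv2.INTER_CUBIC))
E
```

```text
top ((347.19189453125, 181.93948364257812), (36.832645416259766, 39.72138214111328), 90.30964660644531)
disc ((629.7598266601562, -195.21908569335938), 51.39535140991211)
ellipse ctr [[ 0.6283526  -0.19542411]]
cover ((616.6025390625, -77.69938659667969), (202.09808349609375, 149.8292999267578), 10.717087745666504) [[ 503.  -23.]
 [ 531. -170.]
 [ 730. -133.]
 [ 702.   15.]]
scene ((191.5248260498047, 150.1667938232422), (23.487457275390625, 32.663475036621094), 73.06542205810547)
disc ((636.1566772460938, -209.05162048339844), 44.941505432128906)
ellipse ctr [[ 0.63613394 -0.20314859]]
cover ((642.3217163085938, -74.38255310058594), (204.95553588867188, 127.81602478027344), 11.453939437866211) [[ 529.  -32.]
 [ 555. -157.]
 [ 755. -117.]
 [ 730.    9.]]
```

View pics/c1.png

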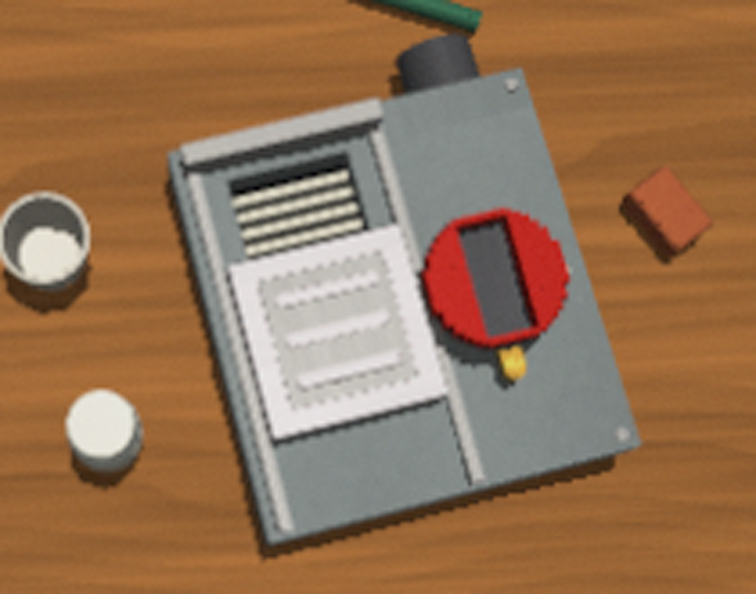

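The crop shows deck corners near TL(170,158), TR(522,70), BR(637,443), BL(266,545); the cover top has corners (231,265),(398,226),(446,393),(276,440). The tongue sticks out at (513,363), turned a little from the slot's open position.

```bash
python3 - <<'E'
from h import *
f=lambda P,z:ray("top",np.array(P,float)/3.6+[210,105],z)*1000
dk=f([(170,158),(522,70),(637,443),(266,541)],.060);cv=f([(231,265),(398,226),(446,393),(276,440)],.086)
R=cv2.minAreaRect(dk.astype(np.float32));print(dk.round(),R)
for i in range(4): print(np.linalg.norm(dk[i]-dk[i-1]),np.linalg.norm(cv[i]-cv[i-1]))
ang=lambda a,b:np.degrees(np.arctan2(*(b-a)[::-1]))
th=np.radians(np.mean([ang(dk[3],dk[0]),ang(dk[2],dk[1]),ang(dk[2],dk[3])-90,ang(dk[1],dk[0])-90]));print('yaw',np.degrees(th),[ang(dk[3],dk[0]),ang(dk[2],dk[1]),ang(dk[2],dk[3])-90,ang(dk[1],dk[0])-90],'cov',ang(cv[3],cv[0]),ang(cv[2],cv[1]),ang(cv[2],cv[3])-90)
Rm=np.array([[np.cos(th),-np.sin(th)],[np.sin(th),np.cos(th)]])
o=dk.mean(0);print('origin',o)
print('cover in box',((cv-o)@Rm).round(1));print('disc in box',(np.array([[628.4,-195.4]])-o)@Rm)
sl=f([(457,230),(505,215),(535,328),(488,342)],.106);print('slot',ang(sl[3],sl[0]),ang(sl[2],sl[1]),(sl.mean(0)-o)@Rm)
for nm,p in dict(home=(0,55),fast=(-10,-62)).items(): print(nm,o+Rm@np.array(p))
print(np.array(get_calibration('wrist')['world_from_camera']).round(3)); 
from scipy.spatial.transform import Rotation as Ro
print(Ro.from_rotvec(get_state()['tool_rot']).as_matrix().round(3))
E
```

```text
[[ 742.   30.]
 [ 799. -243.]
 [ 510. -299.]
 [ 454.  -25.]] ((626.5296020507812, -134.24456787109375), (297.6287841796875, 279.3093566894531), 10.943914413452148)
292.93934349933676 130.27638114380588
278.88397939456956 125.19051206651409
294.6720677473323 126.19375980141452
279.3250088590484 125.7601135170494
yaw 11.31369613484012 [np.float64(10.852998490608247), np.float64(10.943911493264112), np.float64(11.5504116011724), np.float64(11.907462954315719)] cov 10.934640523562809 11.172178845615816 12.516435164937832
origin [ 626.12628245 -134.440933  ]
cover in box [[ 48.5 116.7]
 [ 47.   -8.5]
 [-79.2  -8.1]
 [-81.8 117.6]]
disc in box [[ -9.72944894 -60.22055683]]
slot 10.158380216001072 9.149320594394005 [-11.08482339 -61.5628749 ]
home [615.33635234 -80.50970449]
fast [ 628.48379848 -197.19794151]
[[ 0.433 -0.862 -0.263  0.352]
 [-0.901 -0.415 -0.124 -0.55 ]
 [-0.002  0.291 -0.957  0.384]
 [ 0.     0.     0.     1.   ]]
[[ 0.901  0.433 -0.001]
 [ 0.433 -0.901  0.002]
 [-0.    -0.002 -1.   ]]
```

{"name": "send_rows", "arguments": {
  "rows": [
    {"hand": 42,"x": 11,"y": 24,"z": 0,"roll": 8.3},
    {"hand": 42,"x": 11,"y": 24,"z": 0,"roll": 8.3},
    {"hand": 42,"x": 11,"y": 24,"z": 0,"roll": 8.3},
    {"hand": 42,"x": 11,"y": 24,"z": 0,"roll": 8.3},
    {"hand": 42,"x": 11,"y": 24,"z": 0,"roll": 8.3},
    {"hand": 42,"x": 11,"y": 24,"z": 0,"roll": 8.3},
    {"hand": 42,"x": 11,"y": 24,"z": 0,"roll": 8.3},
    {"hand": 42,"x": 11,"y": 24,"z": 0,"roll": 8.3},
    {"hand": 42,"x": 11,"y": 24,"z": 0,"roll": 8.3},
    {"hand": 42,"x": 11,"y": 24,"z": 0,"roll": 8.3}
  ]
}}

```text
time: 1.1
position: [0.3916, -0.3447, 0.2918]
tool_rot: [-1.824, -2.557, -0.0]
ft_force: [-0.6, 0.4, -0.2]
grip_width: 0.486
grip_force: 0.0
```

```bash
cat >st.py <<'E'
from h import *
from scipy.spatial.transform import Rotation as Ro
s=get_state();M=Ro.from_rotvec(s['tool_rot']).as_matrix()
print(s['time'],(np.array(s['position'])*1000).round(1),'q',np.round(s['joint_positions'],2),'tool x ang',np.degrees(np.arctan2(M[1,0],M[0,0])).round(1),'w',round(s['grip_width']*87,1),'F',np.round(s['ft_force'],1),'T',np.round(s['torque'],2))
E
python3 st.py
```

```text
1.1 [ 391.6 -344.7  291.8] q [ 1.02  0.07 -0.36  1.76  0.02  1.32  0.98] tool x ang 109.0 w 42.3 F [-0.6  0.4 -0.2] T [-0.03 -0.08  0.04]
```

{"name": "send_rows", "arguments": {
  "rows": [
    {"hand": 42,"x": 11,"y": 24,"z": 0,"roll": 8.2},
    {"hand": 42,"x": 11,"y": 24,"z": 0,"roll": 8.2},
    {"hand": 42,"x": 11,"y": 24,"z": 0,"roll": 8.2},
    {"hand": 42,"x": 11,"y": 24,"z": 0,"roll": 8.2},
    {"hand": 42,"x": 11,"y": 24,"z": 0,"roll": 8.2},
    {"hand": 42,"x": 11,"y": 24,"z": 0,"roll": 8.2},
    {"hand": 42,"x": 11,"y": 24,"z": 0,"roll": 8.2},
    {"hand": 42,"x": 11,"y": 24,"z": 0,"roll": 8.2},
    {"hand": 42,"x": 11,"y": 24,"z": 0,"roll": 8.2},
    {"hand": 42,"x": 11,"y": 24,"z": 0,"roll": 8.3}
  ]
}}

```text
time: 2.1
position: [0.5015, -0.1049, 0.292]
tool_rot: [0.304, -3.126, -0.0]
ft_force: [-0.3, -0.5, 0.3]
grip_width: 0.485
grip_force: 0.0
```

```bash
python3 st.py; python3 - <<'E'
from h import *
im=get_image("wrist");cv2.imwrite("pics/w1.png",im);cv2.imwrite("pics/t1.png",get_image("top"))
E
```

```text
2.1 [ 501.5 -104.9  292. ] q [ 0.77  0.06 -0.63  1.77  0.04  1.33  1.89] tool x ang -168.9 w 42.2 F [-0.3 -0.5  0.3] T [ 0.05 -0.1   0.02]
```

View pics/w1.png

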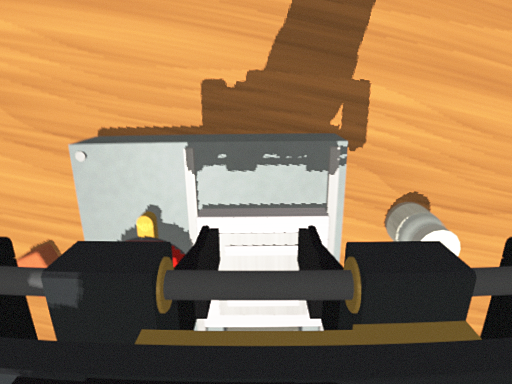

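The wrist view shows the two fingers above the cover's near end, near face between rows ~208 and 217, columns 197–329; the tongue is at (147,222). The layout matches the estimate.

```bash
cat >>h.py <<'E'
th=np.radians(11.1);Rm=np.array([[np.cos(th),-np.sin(th)],[np.sin(th),np.cos(th)]]);O=np.array([626.1,-134.4])
box=lambda p:(np.array(p)-O)@Rm
wld=lambda p:O+Rm@np.array(p)
E
python3 - <<'E'
from h import *
print('cover top edge',box(ray("wrist",[(199,217),(328,217)],.086)*1000).round(1))
print('bottom edge',box(ray("wrist",[(195,209),(330,209)],.060)*1000).round(1))
print('deck corners',box(ray("wrist",[(70,144),(348,138)],.060)*1000).round(1))
print('tongue',box(ray("wrist",[(147,215)],.080)*1000).round(1))
print(box([501.5,-104.9]), wld((-117,55)))
E
```

```text
cover top edge [[-76.9   1.2]
 [-77.1 126.2]]
bottom edge [[-75.5  -7.5]
 [-75.8 133.7]]
deck corners [[-144.5 -131.5]
 [-150.2  146.8]]
tongue [[-76.3 -51.8]]
[-116.58966792   52.93637062] [ 500.70005015 -102.95397356]
```

{"name": "send_rows", "arguments": {
  "rows": [
    {"z": -35},
    {"z": -35},
    {"z": -35},
    {"z": -30},
    {"z": -20},
    {"x": 10,"y": 4},
    {"x": 10,"y": 2},
    {}
  ]
}}

```text
schema error: expected keys hand, x, y, z, roll
```

```bash
python3 st.py; python3 - <<'E'
from h import *
a=get_image("top")[105:270,210:420];cv2.imwrite("pics/t2.png",cv2.resize(a,None,fx=3.6,fy=3.6,interpolation=cv2.INTER_CUBIC))
E
```

```text
2.2 [ 502.5 -101.5  292.2] q [ 0.77  0.06 -0.64  1.77  0.04  1.32  1.89] tool x ang -168.7 w 42.1 F [0.7 0.6 0.6] T [ 0.11 -0.09  0.07]
```

View pics/t2.png

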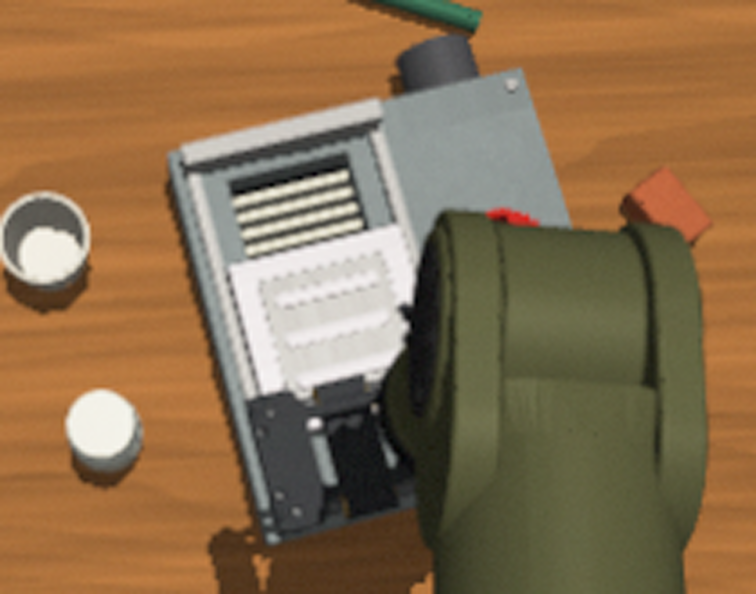

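The move was refused (all keys needed) and the arm only settled; the picture shows the hand above the near end of the deck, centred on the track.

{"name": "send_rows", "arguments": {
  "rows": [
    {"hand": 42,"x": 0,"y": 0,"z": -35,"roll": 0},
    {"hand": 42,"x": 0,"y": 0,"z": -35,"roll": 0},
    {"hand": 42,"x": 0,"y": 0,"z": -35,"roll": 0},
    {"hand": 42,"x": 0,"y": 0,"z": -30,"roll": 0},
    {"hand": 42,"x": 0,"y": 0,"z": -20,"roll": 0},
    {"hand": 42,"x": 0,"y": 0,"z": 0,"roll": 0},
    {"hand": 42,"x": 10,"y": 2,"z": 0,"roll": 0},
    {"hand": 42,"x": 8,"y": 2,"z": 0,"roll": 0},
    {"hand": 42,"x": 0,"y": 0,"z": 0,"roll": 0}
  ]
}}

```text
time: 3.15
position: [0.5219, -0.1016, 0.139]
tool_rot: [-0.295, 3.124, -0.001]
ft_force: [0.6, 0.9, 0.8]
grip_width: 0.484
grip_force: 0.0
```

```bash
python3 st.py
```

```text
3.15 [ 521.9 -101.6  139. ] q [ 0.7   0.26 -0.63  1.9   0.17  1.03  1.76] tool x ang -169.2 w 42.1 F [0.6 0.9 0.8] T [ 0.11 -0.1  -0.02]
```

{"name": "send_rows", "arguments": {
  "rows": [
    {"hand": 42,"x": 6,"y": 1.2,"z": 0,"roll": 0},
    {"hand": 42,"x": 6,"y": 1.2,"z": 0,"roll": 0},
    {"hand": 42,"x": 6,"y": 1.2,"z": 0,"roll": 0},
    {"hand": 42,"x": 6,"y": 1.2,"z": 0,"roll": 0},
    {"hand": 42,"x": 6,"y": 1.2,"z": 0,"roll": 0},
    {"hand": 42,"x": 6,"y": 1.2,"z": 0,"roll": 0},
    {"hand": 42,"x": 6,"y": 1.2,"z": 0,"roll": 0},
    {"hand": 42,"x": 6,"y": 1.2,"z": 0,"roll": 0},
    {"hand": 42,"x": 6,"y": 1.2,"z": 0,"roll": 0},
    {"hand": 42,"x": 6,"y": 1.2,"z": 0,"roll": 0}
  ]
}}

```text
time: 4.15
position: [0.5786, -0.0905, 0.1372]
tool_rot: [0.293, -3.124, 0.001]
ft_force: [-6.1, -1.1, 4.0]
grip_width: 0.481
grip_force: 2.7
```

{"name": "send_rows", "arguments": {
  "rows": [
    {"hand": 42,"x": 5,"y": 1,"z": 0,"roll": 0},
    {"hand": 42,"x": 5,"y": 1,"z": 0,"roll": 0},
    {"hand": 42,"x": 3,"y": 0.6,"z": 0,"roll": 0},
    {"hand": 42,"x": 2,"y": 0.4,"z": 0,"roll": 0}
  ]
}}

```text
time: 4.55
position: [0.5941, -0.0872, 0.1372]
tool_rot: [0.294, -3.126, 0.0]
ft_force: [-5.0, -1.6, 3.7]
grip_width: 0.481
grip_force: 2.6
```

```bash
python3 st.py; python3 - <<'E'
from h import *
s=get_state();print(box(np.array(s['position'])[:2]*1000))
E
```

```text
4.55 [594.1 -87.2 137.2] q [ 0.6   0.41 -0.61  1.73  0.26  1.08  1.67] tool x ang -169.3 w 41.9 F [-5.  -1.6  3.7] T [-0.19  0.97  0.04]
[-22.28273157  52.5090728 ]
```

{"name": "send_rows", "arguments": {
  "rows": [
    {"hand": 42,"x": 3,"y": 0.6,"z": 0,"roll": 0},
    {"hand": 42,"x": 3,"y": 0.6,"z": 0,"roll": 0},
    {"hand": 42,"x": 2,"y": 0.4,"z": 0,"roll": 0},
    {"hand": 42,"x": 1,"y": 0.2,"z": 0,"roll": 0}
  ]
}}

```text
time: 4.95
position: [0.6034, -0.0851, 0.1372]
tool_rot: [0.294, -3.127, -0.0]
ft_force: [-4.3, -0.8, 2.6]
grip_width: 0.483
grip_force: 2.3
```

{"name": "send_rows", "arguments": {
  "rows": [
    {"hand": 42,"x": 1,"y": 0.2,"z": 0,"roll": 0},
    {"hand": 42,"x": 1,"y": 0.2,"z": 0,"roll": 0}
  ]
}}

```text
time: 5.15
position: [0.6053, -0.0847, 0.1372]
tool_rot: [0.294, -3.128, -0.0]
ft_force: [-4.5, -0.9, 0.8]
grip_width: 0.484
grip_force: 2.2
```

{"name": "send_rows", "arguments": {
  "rows": [
    {"hand": 42,"x": 1,"y": 0.2,"z": 0,"roll": 0},
    {"hand": 42,"x": 1,"y": 0.2,"z": 0,"roll": 0}
  ]
}}

```text
time: 5.35
position: [0.6065, -0.0845, 0.1372]
tool_rot: [0.294, -3.125, 0.0]
ft_force: [-9.0, -1.6, 7.3]
grip_width: 0.483
grip_force: 4.7
```

{"name": "send_rows", "arguments": {
  "rows": [
    {"hand": 42,"x": 0.5,"y": 0.1,"z": 0,"roll": 0},
    {"hand": 42,"x": 0,"y": 0,"z": 0,"roll": 0}
  ]
}}

```text
time: 5.55
position: [0.6065, -0.0845, 0.1372]
tool_rot: [0.294, -3.124, 0.0]
ft_force: [-7.7, -1.4, 4.8]
grip_width: 0.483
grip_force: 4.5
```

```bash
python3 - <<'E'
from h import *
s=get_state();p=np.array(s['position'])[:2]*1000;print(p,box(p),'back',wld((-60,52.5)),'fast',wld((-10,-62)))
E
```

```text
[606.5066182  -84.54408562] [-9.62848314 52.69539944] back [557.11503692 -94.43345313] fast [ 628.22343528 -197.16536483]
```

{"name": "send_rows", "arguments": {
  "rows": [
    {"hand": 42,"x": -10,"y": -2,"z": 0,"roll": 0},
    {"hand": 42,"x": -20,"y": -4,"z": 0,"roll": 0},
    {"hand": 42,"x": -20,"y": -4,"z": 20,"roll": 0},
    {"hand": 42,"x": 0,"y": 0,"z": 40,"roll": 0},
    {"hand": 42,"x": 0,"y": 0,"z": 40,"roll": 0},
    {"hand": 42,"x": -7,"y": -30,"z": 30,"roll": 0},
    {"hand": 42,"x": -7,"y": -40,"z": 0,"roll": 0},
    {"hand": 42,"x": -12,"y": -40,"z": 0,"roll": 0},
    {"hand": 42,"x": 0,"y": -12,"z": 0,"roll": 0},
    {"hand": 42,"x": 0,"y": 0,"z": 0,"roll": 0}
  ]
}}

```text
time: 6.55
position: [0.5319, -0.2188, 0.2673]
tool_rot: [-0.287, 3.126, -0.001]
ft_force: [0.3, 0.8, 0.1]
grip_width: 0.479
grip_force: 0.0
```

```bash
python3 st.py; python3 - <<'E'
from h import *
im=get_image("wrist");c=get_calibration("wrist");cv2.imwrite("pics/w2.png",im);cv2.imwrite("pics/t3.png",get_image("top"))
h=big(red(im));hu=cv2.convexHull(h).reshape(-1,2);p=ray("wrist",hu,.106,c)*1000
print(cv2.boundingRect(hu),box(p).round().min(0),box(p).round().max(0))
E
```

```text
6.55 [ 531.9 -218.8  267.3] q [ 0.84  0.22 -0.57  1.66  0.12  1.29  2.  ] tool x ang -169.5 w 41.7 F [0.3 0.8 0.1] T [ 0.14 -0.14  0.  ]
(209, 300, 104, 31) [  -7. -106.] [ 27. -11.]
```

View pics/w2.png

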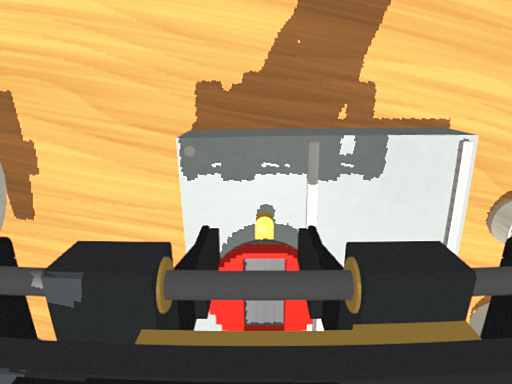

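The wrist view shows the disc below the hand, its slot at columns ~246–284 (near end at row ~260), the tongue at (265,222), and the deck's near edge from (178,136) to (476,136).

```bash
python3 - <<'E'
from h import *
im=cv2.imread("pics/w2.png")
print('deck',box(ray("wrist",[(178,137),(476,137)],.06)*1000).round(1))
m=red(im)
for r in (258,262,266,305,312,320):
    x=np.where(m[r])[0]; g=np.where(np.diff(x)>8)[0]
    e=[x[0]]+sum([[x[i],x[i+1]] for i in g],[])+[x[-1]]
    print(r,e,box(ray("wrist",[(k,r) for k in e],.106)*1000).round(1).tolist())
x=np.where(m[:,265])[0];print(x[[0,-1]],x[x<275],box(ray("wrist",[(265,x[0]),(265,x[x<275][-1])],.106)*1000).round(1))
E
```

```text
deck [[-146.4 -131.2]
 [-146.7  145.8]]
258 [np.int64(221), np.int64(244), np.int64(285), np.int64(296)] [[-49.0, -90.9], [-48.9, -71.1], [-48.7, -36.0], [-48.6, -26.5]]
262 [np.int64(220), np.int64(242), np.int64(286), np.int64(297)] [[-45.1, -91.9], [-45.1, -72.9], [-44.8, -35.0], [-44.7, -25.5]]
266 [np.int64(219), np.int64(243), np.int64(286), np.int64(298)] [[-41.2, -92.9], [-41.1, -72.1], [-40.9, -34.9], [-40.8, -24.5]]
305 [np.int64(210), np.int64(243), np.int64(285), np.int64(307)] [[-1.0, -102.9], [-1.0, -72.9], [-0.7, -34.9], [-0.5, -14.9]]
312 [np.int64(211), np.int64(243), np.int64(285), np.int64(308)] [[6.7, -102.4], [6.7, -73.1], [6.9, -34.7], [7.2, -13.6]]
320 [np.int64(217), np.int64(244), np.int64(284), np.int64(311)] [[15.6, -97.3], [15.6, -72.3], [15.8, -35.4], [16.2, -10.4]]
[245 330] [245 246 247 248 249 250 251 252 253 254 255 256 257] [[-61.2 -53.1]
 [-49.8 -53.1]]
```

```bash
python3 st.py; python3 - <<'E'
from h import *
for k in range(3):
    c=get_calibration("wrist");im=get_image("wrist");m=red(im)
    out=[]
    for r in (266,305,312):
        x=np.where(m[r])[0]; g=np.where(np.diff(x)>20)[0][0]
        out.append((ray("wrist",[((x[g]+x[g+1])/2,r)],.106,c)*1000)[0].round(1).tolist())
    print(out,[box(o).round(1).tolist() for o in out])
T=np.array(c['world_from_camera']);s=get_state()
from scipy.spatial.transform import Rotation as Ro
M=Ro.from_rotvec(s['tool_rot']).as_matrix()
print('cam in tool',(M.T@(T[:3,3]-s['position'])).round(4));print((M.T@T[:3,:3]).round(3))
# where fingertip centre should project
K,D=np.array(c['mtx']),np.array(c['D'])
for y in(-.036,-.021,0,.021,.036):
  P=np.array(s['position'])+M@np.array([0,y,.07]);q=T[:3,:3].T@(P-T[:3,3]);print(y,cv2.projectPoints(q[None],np.zeros(3),np.zeros(3),K,D)[0].ravel().round())
im=cv2.imread("pics/scene0.png")[90:250,110:310];cv2.imwrite("pics/s2.png",cv2.resize(im,None,fx=3.7,fy=3.7,interpolation=cv2.INTER_CUBIC))
E
```

```text
6.65 [ 532.8 -214.5  267.4] q [ 0.84  0.22 -0.57  1.66  0.12  1.3   2.  ] tool x ang -169.2 w 41.8 F [-0.2  0.6 -0.5] T [ 0.18 -0.15  0.04]
[[597.1, -199.9], [636.5, -192.4], [644.0, -190.9]] [[-41.1, -58.7], [-1.0, -58.9], [6.7, -58.9]]
[[597.3, -200.0], [636.7, -192.4], [644.2, -190.9]] [[-40.9, -58.8], [-0.8, -59.0], [6.9, -58.9]]
[[597.2, -199.8], [636.6, -192.2], [644.1, -190.8]] [[-41.0, -58.6], [-0.8, -58.7], [6.8, -58.8]]
cam in tool [ 0.0806  0.0018 -0.0931]
[[-0.    -0.957 -0.29 ]
 [ 1.    -0.     0.001]
 [-0.001 -0.29   0.957]]
-0.036 [188. 244.]
-0.021 [216. 244.]
0 [255. 245.]
0.021 [293. 244.]
0.036 [321. 244.]
```

View pics/s2.png

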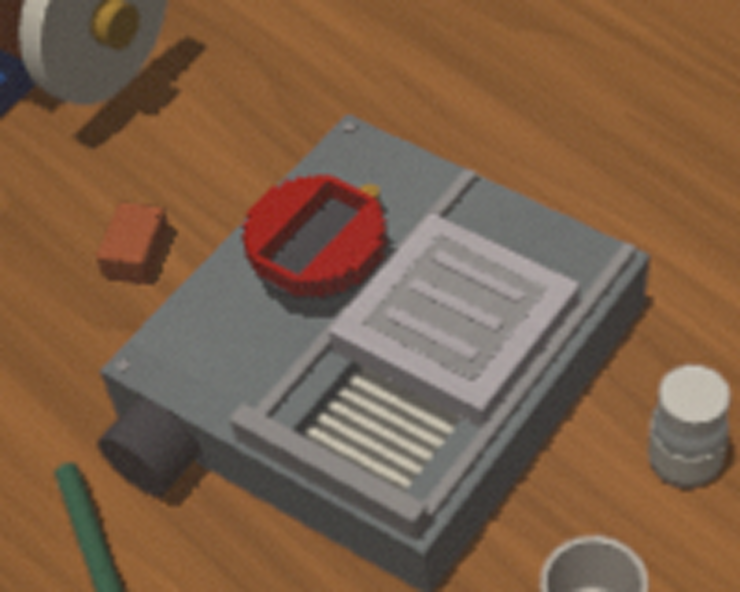

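The scene crop confirms the layout: disc centre (315,237), slot nearly along the track, tongue tip at (371,190) and the cup and jar well clear on the far side. Next I go over the disc with the finger line turned along the slot.

{"name": "send_rows", "arguments": {
  "rows": [
    {"hand": 42,"x": 9.5,"y": 1.9,"z": 0,"roll": -8.5},
    {"hand": 42,"x": 9.5,"y": 1.9,"z": 0,"roll": -8.5},
    {"hand": 42,"x": 9.5,"y": 1.9,"z": 0,"roll": -8.5},
    {"hand": 42,"x": 9.5,"y": 1.9,"z": 0,"roll": -8.5},
    {"hand": 42,"x": 9.5,"y": 1.9,"z": 0,"roll": -8.5},
    {"hand": 42,"x": 9.5,"y": 1.9,"z": 0,"roll": -8.5},
    {"hand": 42,"x": 9.5,"y": 1.9,"z": 0,"roll": -8.5},
    {"hand": 42,"x": 9.5,"y": 1.9,"z": 0,"roll": -8.5},
    {"hand": 42,"x": 9.5,"y": 1.9,"z": 0,"roll": -8.5},
    {"hand": 42,"x": 9.5,"y": 1.9,"z": 0,"roll": -8.5}
  ]
}}

```text
time: 7.8
position: [0.6279, -0.1952, 0.2672]
tool_rot: [-1.9, -2.502, -0.001]
ft_force: [0.4, 0.0, 0.3]
grip_width: 0.481
grip_force: 0.0
```

{"name": "send_rows", "arguments": {
  "rows": [
    {"hand": 42,"x": 0,"y": 0,"z": -30,"roll": -5},
    {"hand": 42,"x": 0,"y": 0,"z": -20,"roll": 0},
    {"hand": 42,"x": 0,"y": 0,"z": 0,"roll": 0},
    {"hand": 42,"x": 0,"y": 0,"z": 0,"roll": 0}
  ]
}}

```text
time: 8.2
position: [0.6273, -0.196, 0.2175]
tool_rot: [-2.001, -2.422, -0.001]
ft_force: [-0.3, 0.2, 0.6]
grip_width: 0.483
grip_force: 0.0
```

```bash
python3 st.py; python3 - <<'E'
from h import *
s=get_state();print(box(np.array(s['position'])[:2]*1000))
cv2.imwrite("pics/w3.png",get_image("wrist"))
E
```

```text
8.2 [ 627.3 -196.   217.5] q [ 0.55  0.4  -0.37  1.52  0.15  1.25  0.35] tool x ang 100.9 w 42.0 F [-0.3  0.2  0.6] T [-0.01 -0.12  0.02]
[-10.67797567 -60.6630023 ]
```

View pics/w3.png

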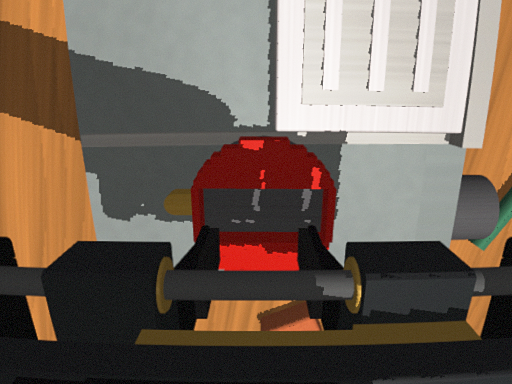

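The wrist view shows the slot at rows 188–232, columns 203–323, in line with the fingers (tips near (213,228) and (302,228)); the cover sits against the stop at right.

```bash
python3 - <<'E'
from h import *
print(box(ray("wrist",[(263,210),(203,210),(323,210),(263,188),(263,232)],.106)*1000).round(1))
E
```

```text
[[ -7.8 -55.9]
 [-47.4 -55.8]
 [ 31.9 -56.2]
 [ -7.8 -40.8]
 [ -7.8 -71.7]]
```

{"name": "send_rows", "arguments": {
  "rows": [
    {"hand": 42,"x": 2,"y": 1,"z": -20,"roll": 0},
    {"hand": 42,"x": 0,"y": 0,"z": -17,"roll": 0},
    {"hand": 42,"x": 0,"y": 0,"z": -5,"roll": 0},
    {"hand": 42,"x": 0,"y": 0,"z": 0,"roll": 0}
  ]
}}

```text
time: 8.65
position: [0.6284, -0.1962, 0.1745]
tool_rot: [-2.002, -2.419, 0.001]
ft_force: [0.1, 0.4, -0.6]
grip_width: 0.484
grip_force: 0.0
```

{"name": "send_rows", "arguments": {
  "rows": [
    {"hand": 42,"x": 0,"y": 0,"z": -6,"roll": 0},
    {"hand": 42,"x": 0,"y": 0,"z": -6,"roll": 0},
    {"hand": 42,"x": 0,"y": 0,"z": 0,"roll": 0}
  ]
}}

```text
time: 8.95
position: [0.6285, -0.1962, 0.1625]
tool_rot: [-2.003, -2.419, 0.001]
ft_force: [-0.3, -0.1, 0.6]
grip_width: 0.483
grip_force: 0.0
```

{"name": "send_rows", "arguments": {
  "rows": [
    {"hand": 42,"x": 0,"y": 0,"z": 0,"roll": -5},
    {"hand": 42,"x": 0,"y": 0,"z": 0,"roll": -5},
    {"hand": 42,"x": 0,"y": 0,"z": 0,"roll": -5},
    {"hand": 42,"x": 0,"y": 0,"z": 0,"roll": -5},
    {"hand": 42,"x": 0,"y": 0,"z": 0,"roll": -5},
    {"hand": 42,"x": 0,"y": 0,"z": 0,"roll": -5},
    {"hand": 42,"x": 0,"y": 0,"z": 0,"roll": -5},
    {"hand": 42,"x": 0,"y": 0,"z": 0,"roll": -5}
  ]
}}

```text
time: 9.75
position: [0.6293, -0.1954, 0.1636]
tool_rot: [-2.712, -1.585, -0.002]
ft_force: [0.8, 1.2, 0.2]
grip_width: 0.486
grip_force: 2.3
```

```bash
python3 st.py
```

```text
9.75 [ 629.3 -195.4  163.6] q [ 0.45  0.44 -0.24  1.57  0.11  1.15 -0.33] tool x ang 60.6 w 42.3 F [0.8 1.2 0.2] T [ 0.27 -0.15  0.14]
```

Engaged and turning (moment 0.14 N m).

{"name": "send_rows", "arguments": {
  "rows": [
    {"hand": 42,"x": 0,"y": 0,"z": 0,"roll": -5},
    {"hand": 42,"x": 0,"y": 0,"z": 0,"roll": -5},
    {"hand": 42,"x": 0,"y": 0,"z": 0,"roll": -5},
    {"hand": 42,"x": 0,"y": 0,"z": 0,"roll": -5},
    {"hand": 42,"x": 0,"y": 0,"z": 0,"roll": -5},
    {"hand": 42,"x": 0,"y": 0,"z": 0,"roll": -5},
    {"hand": 42,"x": 0,"y": 0,"z": 0,"roll": -5},
    {"hand": 42,"x": 0,"y": 0,"z": 0,"roll": -5},
    {"hand": 42,"x": 0,"y": 0,"z": 0,"roll": -5},
    {"hand": 42,"x": 0,"y": 0,"z": 0,"roll": -5}
  ]
}}

```text
time: 10.75
position: [0.6298, -0.1948, 0.1636]
tool_rot: [-3.127, -0.291, -0.003]
ft_force: [1.2, 1.2, -1.2]
grip_width: 0.483
grip_force: 2.8
```

```bash
python3 st.py
```

```text
10.75 [ 629.8 -194.8  163.6] q [ 0.34  0.43 -0.1   1.57  0.04  1.14 -1.16] tool x ang 10.6 w 42.1 F [ 1.2  1.2 -1.2] T [ 0.45 -0.35  0.16]
```

{"name": "send_rows", "arguments": {
  "rows": [
    {"hand": 42,"x": 0,"y": 0,"z": 0,"roll": -4},
    {"hand": 42,"x": 0,"y": 0,"z": 0,"roll": -4},
    {"hand": 42,"x": 0,"y": 0,"z": 0,"roll": 0}
  ]
}}

```text
time: 11.05
position: [0.6298, -0.1948, 0.1636]
tool_rot: [-3.139, -0.077, -0.003]
ft_force: [1.8, 2.2, -1.0]
grip_width: 0.481
grip_force: 1.2
```

```bash
python3 st.py
```

```text
11.05 [ 629.8 -194.8  163.6] q [ 0.32  0.42 -0.07  1.58  0.03  1.14 -1.28] tool x ang 2.8 w 41.8 F [ 1.8  2.2 -1. ] T [ 0.56 -0.41  0.06]
```

{"name": "send_rows", "arguments": {
  "rows": [
    {"hand": 42,"x": 0,"y": 0,"z": 0,"roll": -3},
    {"hand": 42,"x": 0,"y": 0,"z": 0,"roll": -2},
    {"hand": 42,"x": 0,"y": 0,"z": 0,"roll": 0}
  ]
}}

```text
time: 11.35
position: [0.6299, -0.1948, 0.1637]
tool_rot: [-3.14, 0.057, -0.003]
ft_force: [3.1, 2.9, -0.6]
grip_width: 0.482
grip_force: 1.9
```

```bash
python3 st.py
```

```text
11.35 [ 629.9 -194.8  163.7] q [ 0.31  0.42 -0.06  1.58  0.03  1.14 -1.37] tool x ang -2.1 w 42.0 F [ 3.1  2.9 -0.6] T [ 0.81 -0.61  0.05]
```

{"name": "send_rows", "arguments": {
  "rows": [
    {"hand": 42,"x": 0,"y": 0,"z": 0,"roll": -2},
    {"hand": 42,"x": 0,"y": 0,"z": 0,"roll": 0}
  ]
}}

```text
time: 11.55
position: [0.6299, -0.1948, 0.1637]
tool_rot: [-3.138, 0.112, -0.003]
ft_force: [2.9, 4.0, -0.9]
grip_width: 0.484
grip_force: 2.3
```

```bash
python3 st.py
```

```text
11.55 [ 629.9 -194.8  163.7] q [ 0.3   0.42 -0.05  1.58  0.02  1.14 -1.4 ] tool x ang -4.1 w 42.1 F [ 2.9  4.  -0.9] T [ 0.89 -0.76  0.08]
```

{"name": "send_rows", "arguments": {
  "rows": [
    {"hand": 42,"x": 0,"y": 0,"z": 0,"roll": -2},
    {"hand": 42,"x": 0,"y": 0,"z": 0,"roll": -2},
    {"hand": 42,"x": 0,"y": 0,"z": 0,"roll": 0}
  ]
}}

```text
time: 11.85
position: [0.6301, -0.1949, 0.1637]
tool_rot: [3.134, -0.215, 0.003]
ft_force: [4.6, 2.7, -0.7]
grip_width: 0.487
grip_force: 25.4
```

```bash
python3 st.py
```

```text
11.85 [ 630.1 -194.9  163.7] q [ 0.29  0.42 -0.04  1.58  0.02  1.14 -1.46] tool x ang -7.8 w 42.4 F [ 4.6  2.7 -0.7] T [ 0.82 -1.04  1.7 ]
```

{"name": "send_rows", "arguments": {
  "rows": [
    {"hand": 42,"x": 0,"y": 0,"z": 0,"roll": -2},
    {"hand": 42,"x": 0,"y": 0,"z": 0,"roll": 0}
  ]
}}

```text
time: 12.05
position: [0.6301, -0.1948, 0.1637]
tool_rot: [3.129, -0.263, 0.003]
ft_force: [4.6, 2.1, -0.9]
grip_width: 0.488
grip_force: 51.8
```

```bash
python3 st.py;  python3 - <<'E'
from h import *
a=get_image("top")[105:270,210:420];cv2.imwrite("pics/t5.png",cv2.resize(a,None,fx=3.6,fy=3.6,interpolation=cv2.INTER_CUBIC))
cv2.imwrite("pics/w5.png",get_image("wrist"))
E
```

```text
12.05 [ 630.1 -194.8  163.7] q [ 0.29  0.42 -0.04  1.58  0.02  1.14 -1.49] tool x ang -9.6 w 42.4 F [ 4.6  2.1 -0.9] T [ 0.7  -1.05  3.64]
```

View pics/w5.png

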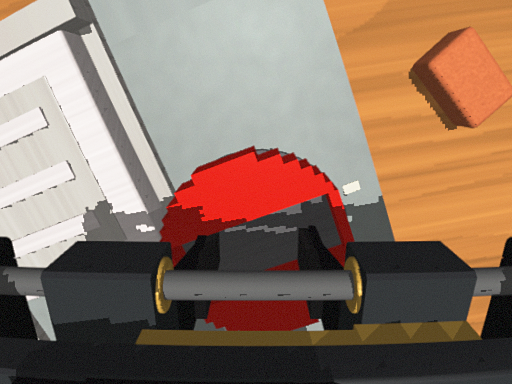

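Moment jumped to 3.6 N m: the end stop is reached, and the wrist view shows the slot square to the track. I back off into the play and lift out.

{"name": "send_rows", "arguments": {
  "rows": [
    {"hand": 42,"x": 0,"y": 0,"z": 0,"roll": 6},
    {"hand": 42,"x": 0,"y": 0,"z": 0,"roll": 6},
    {"hand": 42,"x": 0,"y": 0,"z": 0,"roll": 3},
    {"hand": 42,"x": 0,"y": 0,"z": 0,"roll": 0},
    {"hand": 42,"x": 0,"y": 0,"z": 10,"roll": 0},
    {"hand": 42,"x": 0,"y": 0,"z": 20,"roll": 0},
    {"hand": 42,"x": 0,"y": 0,"z": 40,"roll": 0},
    {"hand": 42,"x": 0,"y": 0,"z": 40,"roll": 0}
  ]
}}

```text
time: 12.95
position: [0.6279, -0.197, 0.2744]
tool_rot: [-3.139, -0.126, 0.004]
ft_force: [0.1, -0.3, -0.2]
grip_width: 0.484
grip_force: 0.0
```

{"name": "send_rows", "arguments": {
  "rows": [
    {"hand": 42,"x": -30,"y": -40,"z": 0,"roll": 0},
    {"hand": 42,"x": -30,"y": -40,"z": 0,"roll": 0},
    {"hand": 42,"x": -30,"y": -40,"z": 0,"roll": 0},
    {"hand": 42,"x": -30,"y": -40,"z": 0,"roll": 0},
    {"hand": 42,"x": -30,"y": -40,"z": 0,"roll": 0},
    {"hand": 42,"x": 0,"y": -40,"z": 0,"roll": 0},
    {"hand": 42,"x": 0,"y": 0,"z": 0,"roll": 0}
  ]
}}

```text
time: 13.65
position: [0.474, -0.4438, 0.2739]
tool_rot: [3.135, 0.11, -0.004]
ft_force: [-0.1, -0.9, 0.1]
grip_width: 0.482
grip_force: 0.0
```

```bash
python3 st.py;  python3 - <<'E'
from h import *
a=get_image("top")[105:270,210:420];cv2.imwrite("pics/t6.png",cv2.resize(a,None,fx=3.6,fy=3.6,interpolation=cv2.INTER_CUBIC))
E
```

```text
13.65 [ 474.  -443.8  273.9] q [ 0.65  0.32  0.07  1.48 -0.02  1.33 -0.78] tool x ang 4.0 w 42.0 F [-0.1 -0.9  0.1] T [-0.01  0.02  0.01]
```

View pics/t6.png

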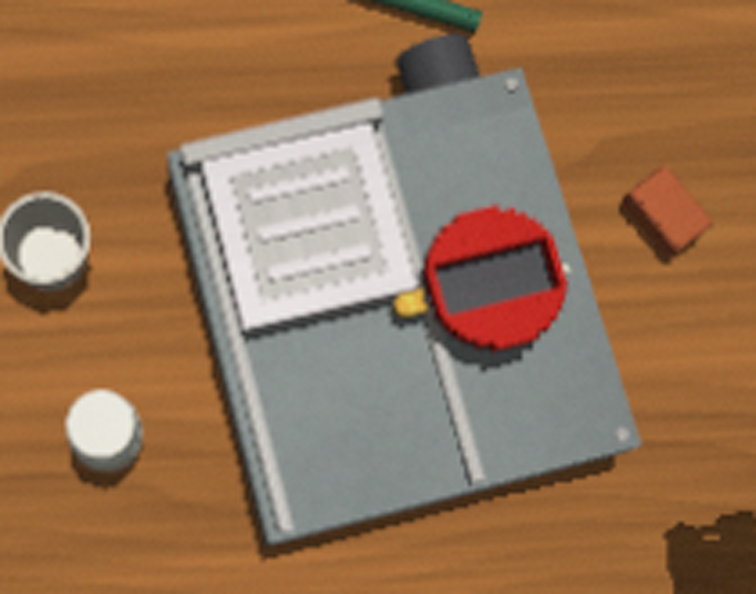

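The top view shows the cover against the stop, the tongue behind its near edge at (410,303), the slot parallel to that edge, and the other things unmoved.

```bash
python3 -c "from bench import *; print(close_job())"
```

```text
the job is handed in; nothing more can be done
None
```

I pushed the cover home against the far stop and turned the fastener clockwise to its end stop, so the tongue is locked behind the cover; the jar, block and cup stand where they were, the hand is clear, and the job is handed in at about 14 s with no verdict shown.

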